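# Reset the indexed arm rest for the ware on the banding disc

## Robot

A 6-joint arm with a two-finger parallel gripper is mounted at the origin on a cart in front of the work surface, level with it; the furniture and walls round the work are solid. World frame = base frame: x ahead of the robot, y to its left, z up, the work surface at z = 0. Lengths are in m, angles in rad, forces in N, time in s.
With the tool pointing down it reaches from about 0.35 to 0.775 m from the base axis. Payload 7.3 kg.
Tool frame: the origin (TCP) lies at the centre of the arm's flange, where the gripper is bolted on; the fingertips stand 178 mm ahead of it and the grasp point (between the pads) lies 159 mm ahead of it (tip_extent is the distance from the TCP to the fingertips, in m); z points along the fingers, y is the line along which they close (so a half turn about z gives the same grasp; the last joint's range is limited). The gripper opens to 92 mm and grips with 3 to 60 N. Pads are 19 mm wide; open, the fingers measure 130 mm over their backs; the gripper's body (75 mm by 190 mm) begins 47 mm behind the grasp point.
Start: joints at [-1.474, 0.342, 1.524, -0, 1.275, -0.146], TCP at [0.126, -0.51, 0.405] pointing down, gripper open.
Joint ranges: [-2.53, 2.53], [-0.77, 2.02], [0.04, 2.7], [-1, 4.14], [0.28, 2.66], [-3.11, 3.11]. Speed limits (rad/s): [2.57, 2.57, 3.14, 3.14, 3.14, 3.14].

## Interface

Orientations are given as [roll, pitch, yaw] about the fixed x, y, z axes, in that order (R = Rz(yaw) Ry(pitch) Rx(roll)).
In Python, from cell import * gives the robot as it stands.
- The arm moves only by the tool arm_command, never from a script. Its arguments are lists of equal length, an entry for each row: "xyz": the shift along the world's x, y, z in mm, a list of three; "spin": the turn about the world's z in degrees. In form: {"xyz": [[tx, ty, tz], ...], "spin": [spin, ...]}. A call has 1 to 20 rows; each row shifts and turns the commanded pose from where the row before left it; what a row does not reach is not made up. A row lasts 1/10 s, in which the tool goes at most 50 mm and 8.59 degrees, less where a joint would pass 70% of its speed; a pose out of reach is approached as far as the arm can. A call with a gripper value outside its range is refused whole. "jaw" is the opening, from -1 (shut) to 1 (fully open), set as the call begins (left out, the last holds). The fingers move at their own pace and stop on an object; "squeeze" is the grip in N (left out, the last holds). Time passes only in rows, so rows that do not move let the fingers close. It gives the time, the measured TCP pose, the force, the opening and the grip force at its end, in the units of the state.
- observe(): the state, without advancing time (a new reading comes with each control period).
- read_camera(name): name is "scene" or "top" or "wrist"; returns a dict with "img" (384x512x3 uint8, red, green, blue), "depth" (384x512 float32, m along the optical axis (not along the pixel's ray), 0 where there is no reading), "fx", "fy", "cx", "cy" (pixels), "world_from_camera" (4x4, takes a point from camera to world coordinates). Camera axes: x right, y up, looking along -z (the intrinsics and any distortion apply to the point x, -y, -z); pixel columns grow to the right and rows downward; lengths in m; the calibration is good to about 2 mm. A picture is of the moment at which its call begins.
- hand_in(): hands the job in; it is judged then, once.
The state is a dict: "time": time; "qpos": joint angles; "qvel": joint speeds; "joint_efforts": joint torques, N m; "tool_pos": TCP position; "tool_rot": TCP orientation; "contact_force": force on the tool from outside, world axes, zero at the start; "torque": the same for the moment, N m; "opening": finger opening in m; "grip_force": force on a finger pad.
Only numpy, scipy, OpenCV 4.12 (cv2) and the standard library are available. Lean on these libraries where they do the work, as an engineer would, in place of code of your own. Each camera call takes 0.05 s, during which the arm holds its last target. There are 200 camera calls.

## Task

Set the sliding arm rest to suit the piece that now stands on its banding disc (the wide black dish or the narrow white pot): seen from above, the blue pad's face should stand about 30 mm from the piece's edge, which means moving it one hole along from where it is now, nearer to the piece or farther from it. Pull the plunger's black knob straight up until the pin is out, slide the rest with the pin held up, and let the pin down fully home in that next hole. Finish with the knob still gripped and the pin home, so that the rest cannot shift while I try my wrist on it, and do not shift the ware or anything else on the table.

Things in the scene. Friction and masses are not known exactly. Their poses are not given: they have to be found in the camera images.
- rest_stand: Fixed stand: plywood base 100 x 336 mm, top 13 mm above the table, banding disc at one end, along the rest a 28 mm square steel tube (top at 56 mm) on two grey brackets 60 mm high. Origin: centre of its underside; y runs along the tube towards the disc (disc's axis at y = +98 mm), z up. Four 11 mm holes in the tube's top at y = -106, -84, -62, -40 mm; the pin starts in the one at -62.
- disc_centre (a point): Centre of the banding disc's top (110 mm in diameter, 20 mm above the table). The piece to be worked on stands here, its axis within about 5 mm of this point.
- rest_slide (a joint): Place of the sliding section (aluminium saddle, plunger and pad, 0.6 kg) along the tube, m: 0 in the starting hole, growing towards the disc (+y of rest_stand). Holes at -0.044, -0.022, 0, +0.022; end stops at -0.048 and +0.026. About 2 N of friction; stays where it is left. With the pin in a hole it has about 1.5 mm of play each way.
- plunger (a joint): Lift of the lock plunger, m: 0 = pin fully home in a hole, 0.009 = pin's tip level with the tube's top (it rides there when no hole is under it), 0.013 = upper stop. A spring pushes it down with about 5 N when home, 9 N at the upper stop. The pin is 8 mm thick with a round tip.
- plunger_knob: The plunger's round black knob, 27 mm in diameter, 22 mm tall; origin at its centre, 95 mm above the table when the pin is home. It moves up with the plunger and along with the section. Below it: an 8 mm stem, a boss 21 mm across (top at 76 mm), and the saddle, 40 mm wide across the tube (top at 65 mm).
- pad_face (a point): Middle of the blue pad's face that looks at the disc. The pad is 112 mm long across the tube, 36 mm along it and 20 mm thick, its top 92.5 mm above the table; its back is 45 mm from the knob's axis, towards the disc. It moves with the section; at the start this face is 79 mm from the disc's axis.
- dish_black: Wide, shallow black dish, 136 mm in diameter, 18 mm high, origin at the centre of its underside. Loose. It stands either on the banding disc or on the wooden ware board at the left.
- white_pot: Narrow white straight-sided pot, 60 mm in diameter, 86 mm high, origin at the centre of its underside. Loose. It stands on the ware board if the dish is on the disc, and on the disc otherwise.
- pot_ochre: Small white colour pot with a yellow cap, 48 mm in diameter, 56 mm high, in the row of colour pots at the back; loose bystander, origin at the centre of its underside.
There are look-alikes about, which are no part of the job. Of the things shaped like the dish_black, the black one is meant.

How it is judged:
By the outcome, as a careful person would: the job done as asked, in the order asked, and still so for the second after the job is handed in, while the arm keeps its last pose, push and grip.
It also fails if it takes over 32 s, if anything falls off the work surface, if the arm or the gripper's body presses on something with over 40 N, if the wrist force passes 120 N, or if a joint passes its speed limit or range.

## Working session

There is one attempt and no reset: what is moved stays moved. The work goes in short steps, Python scripts to look and compute and a tool call to move; the robot and the scene stay as the last step left them, time stands still between calls to the robot, and variables do not carry over. Pictures are saved under pics/ and viewed, at most 10 in all, crops included, and the job is handed in when it is done.

Besides the shell and the picture viewer there is one more tool, called after ">>>" by a JSON object that holds its "fn" and its "kwargs". arm_command: Moves the arm, as the interface text tells. Its arguments: {"type":"object","properties":{"xyz":{"type":"array","items":{"type":"array","items":{"type":"number"}}},"spin":{"type":"array","items":{"type":"number"}},"jaw":{"type":"number"},"squeeze":{"type":"number"}},"required":["xyz","spin"]}

```bash
mkdir -p pics; ls
python3 - <<'E'
from cell import *
import cv2, numpy as np
s=observe(); print(s)
for n in("top","scene"):
    c=read_camera(n); cv2.imwrite(f"pics/{n}1.png",c["img"][:,:,::-1]); np.savez(f"/tmp/{n}.npz",**c)
    print(n,c["fx"],c["cx"],c["cy"],c["world_from_camera"].round(3).tolist(), c.keys())
E
```

```text
pics
{'time': 0.0, 'qpos': array([-1.47400680e+00,  3.42690769e-01,  1.52499608e+00, -1.49009495e-05,
        1.27540463e+00, -1.45972170e-01]), 'qvel': array([ 0.00138303,  0.000377  ,  0.00071763,  0.00056025, -0.00050272,
       -0.00227271]), 'joint_efforts': array([ 2.16293702e-03, -4.31240094e+01, -2.44220173e+01,  7.19896797e-02,
        5.60198107e-02, -1.26323630e-04]), 'tool_pos': array([ 0.12622227, -0.50946058,  0.40406866]), 'tool_rot': array([-3.14010770e+00, -2.03912430e-04,  2.42765891e-01]), 'contact_force': array([ 0.23709112,  0.52206899, -0.50673154]), 'torque': array([-0.00065829,  0.01237249,  0.03358419]), 'grip_force': 0.0, 'opening': 0.09166345622986018}
top 447.70946213230053 264.41081303189196 187.95586697494284 [[0.029, 0.997, -0.071, 0.506], [-1.0, 0.029, -0.003, 0.24], [-0.001, 0.071, 0.997, 1.246], [0.0, 0.0, 0.0, 1.0]] dict_keys(['img', 'depth', 'fx', 'fy', 'cx', 'cy', 'world_from_camera'])
scene 450.0147991267926 251.9098637922448 189.48748997644574 [[-0.452, 0.483, -0.75, -0.086], [-0.892, -0.221, 0.395, 0.585], [0.025, 0.847, 0.531, 0.573], [0.0, 0.0, 0.0, 1.0]] dict_keys(['img', 'depth', 'fx', 'fy', 'cx', 'cy', 'world_from_camera'])
```

View pics/top1.png

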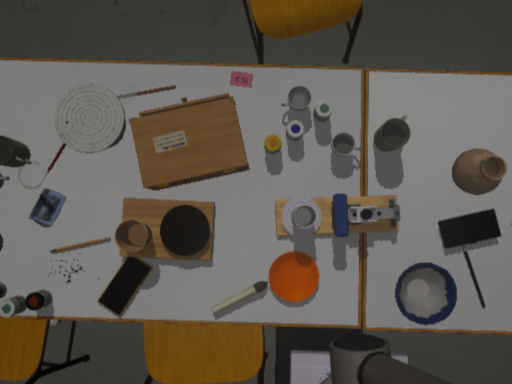

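View pics/scene1.png

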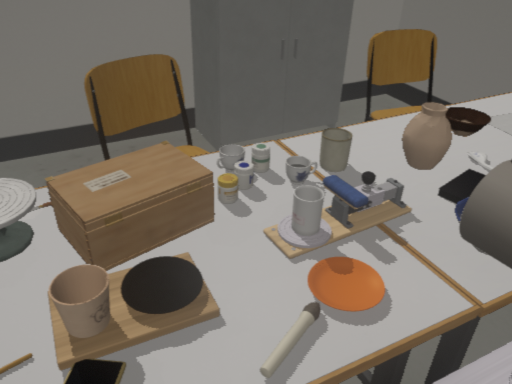

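The top view shows the stand at about (275–398, 195–235), with the disc at (302,217) carrying a narrow whitish pot. The pad is at (341,215) and the knob near (367,214). The wide black dish is on the ware board at (185,231), and the orange dish at (294,276) is a look-alike. With the pot on the disc, the gap is 79−30 = 49 mm, so the pad should move one hole nearer (+22 mm), leaving 27 mm. I'll measure and confirm that in a crop.

```bash
cat > h.py <<'E'
import numpy as np
def cloud(c):
    d=c["depth"]; v,u=np.mgrid[:d.shape[0],:d.shape[1]]
    p=np.stack([(u-c["cx"])/c["fx"]*d,-(v-c["cy"])/c["fy"]*d,-d],-1)
    T=c["world_from_camera"]; P=p@T[:3,:3].T+T[:3,3]; P[d==0]=np.nan; return P
E
python3 - <<'E'
from h import *; import cv2
c=dict(np.load("/tmp/top.npz")); P=cloud(c)
cr=c["img"][180:260,110:410,::-1]; cr2=cv2.resize(c["img"][180:250,265:405,::-1],None,fx=5.6,fy=5.6,interpolation=cv2.INTER_CUBIC)
cv2.imwrite("pics/crop1.png",cr2)
np.set_printoptions(precision=4,suppress=True)
Z=P[...,2]; print((Z[206:224,355:380:1]*1000).round(0).astype(int))
im=c["img"].astype(int)
def rep(n,m):
    q=P[m]; print(n,m.sum(),q.mean(0),np.median(q,0),q.min(0),q.max(0))
R=np.zeros(Z.shape,bool);R[190:240,270:402]=1
rep("pad",R&(im[...,2]>im[...,0]+25)&(Z>.08)&(Z<.1))
m=R&(Z>.095)&(Z<.115); m[:,:352]=0
rep("knob",m)
m=R&(Z>.09)&(Z<.12); m[:,330:]=0; rep("potrim",m)
m=R&(Z>.006)&(Z<.017); rep("base",m)
q=P[m][:,:2]; print(cv2.minAreaRect((q*1000).astype(np.float32)))
E
```

```text
[[                  67                   65                   64
                    64                   66                   65
                    69                   64                   64
                    65                   69                   67
                    66                   62                   67
                    64                   71                   68
                    68                   65                   64
                    68                   15                   20
                    15]
 [                  69                   68                   64
                    63                   65                   69
                    68                   65                   66
                    67                   68                   69
                    69                   66                   67
                    64                   67                   63
  -9223372036854775808                   63                   61
                    18                   17                   11
                    14]
 [          
[... 8576 characters left out ...]
   15                   14
                    16                   12                   17
                    14]]
pad 471 [0.5261 0.0457 0.0934] [0.5264 0.0453 0.0934] [0.4752 0.0278 0.087 ] [0.5786 0.0639 0.0999]
knob 103 [ 0.5305 -0.0171  0.1062] [ 0.5307 -0.0166  0.1064] [ 0.5181 -0.0321  0.0973] [ 0.544  -0.0038  0.112 ]
potrim 117 [0.521  0.1366 0.1043] [0.5222 0.1345 0.1056] [0.4908 0.1098 0.0901] [0.5496 0.1686 0.1108]
base 1609 [0.5275 0.0306 0.0135] [0.5218 0.007  0.0138] [ 0.4545 -0.1356  0.006 ] [0.5993 0.2241 0.017 ]
((526.8724365234375, 43.409271240234375), (135.16409301757812, 359.6766052246094), 1.6473532915115356)<stdin>:6: RuntimeWarning: invalid value encountered in cast
```

View pics/crop1.png

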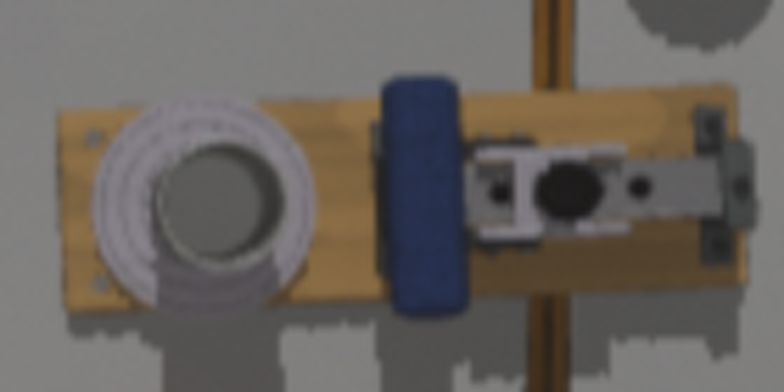

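The crop confirms it. The narrow white pot is on the disc at (220,205), the blue pad at (425,195) and the black knob at (568,190), with the next hole showing at (500,192) on the disc side. The knob measures (0.5305, −0.017) with its top at 106 mm, as expected. The tube direction is about (−0.069, 0.998). I'll approach with the fingers closing across the tube.

>>> {"fn": "arm_command", "kwargs": {"xyz": [[25,31,0],[25,31,0],[25,31,0],[25,31,0],[25,31,0],[25,31,0],[25,31,0],[25,31,0],[25,31,0],[25,31,0],[25,31,0],[25,31,0],[25,31,0],[25,31,0],[25,31,0],[25,31,0],[4,-4,-30],[0,0,-30],[0,0,-30],[0,0,0]], "spin": [5,5,5,5,5,5,5,5,5,5,5,5,5,5,5,5,0,0,0,0], "jaw": 1, "squeeze": 40}}

```text
time: 2.1
tool_pos: [0.529, -0.0173, 0.3108]
tool_rot: [-3.133, -0.002, 1.639]
contact_force: [-0.2, 0.2, -0.7]
opening: 0.0918
grip_force: 0.0
```

```bash
cat > look.py <<'E'
from h import *; from cell import *; import cv2,sys
np.set_printoptions(precision=4,suppress=True)
s=observe()
for k in("time","qpos","tool_pos","tool_rot","contact_force","opening","grip_force"): print(k,s[k])
for n in("wrist","top"):
    c=read_camera(n); cv2.imwrite(f"pics/{n}_{sys.argv[1]}.png",c["img"][:,:,::-1]); np.savez(f"/tmp/{n}_{sys.argv[1]}.npz",**c)
    P=cloud(c); im=c["img"].astype(int); near=(abs(P[...,0]-.53)<.05)&(abs(P[...,1]+.006)<.04)
    m=near&(P[...,2]>.1)&(P[...,2]<.122)&(im.max(-1)<70)
    if m.sum(): print(n,"knobtop",m.sum(),P[m].mean(0),P[m].min(0),P[m].max(0))
    m=(abs(P[...,0]-.527)<.07)&(abs(P[...,1]-.05)<.06)&(P[...,2]>.086)&(P[...,2]<.1)&(im[...,2]>im[...,0]+25)
    if m.sum(): print(n,"pad",m.sum(),P[m].mean(0),P[m].min(0),P[m].max(0), cv2.minAreaRect((P[m][:,:2]*1000).astype(np.float32)))
E
python3 look.py a
```

```text
time 2.1
qpos [-0.1775  0.4461  1.6437 -0.      1.0606 -0.246 ]
tool_pos [ 0.529  -0.0173  0.3108]
tool_rot [-3.133  -0.0021  1.6393]
contact_force [-0.207   0.215  -0.6937]
opening 0.09180291367940094
grip_force 0.0
wrist knobtop 1496 [ 0.53   -0.0166  0.1047] [ 0.5165 -0.0327  0.1   ] [ 0.5437 -0.0038  0.1073]
wrist pad 10241 [0.5258 0.0452 0.0912] [0.4712 0.0246 0.086 ] [0.581  0.0644 0.0944] ((526.1454467773438, 44.21559524536133), (109.47608184814453, 34.32467269897461), 3.9207777976989746)
top knobtop 26 [ 0.5305 -0.0109  0.1059] [ 0.5184 -0.0221  0.1004] [ 0.5437 -0.0037  0.1091]
top pad 490 [0.526  0.0459 0.0935] [0.4729 0.0279 0.0861] [0.5784 0.0634 0.0989] ((525.9270629882812, 45.24383544921875), (105.56378936767578, 31.884769439697266), 3.252568006515503)
```

View pics/wrist_a.png

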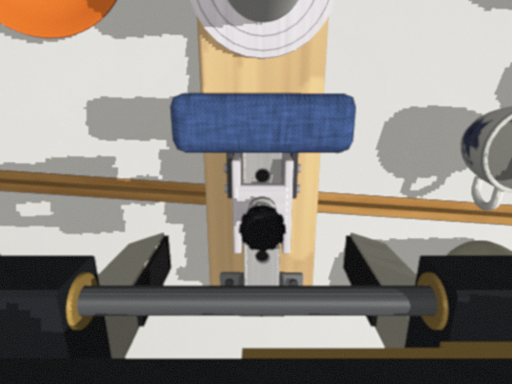

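The wrist view shows the knob at (262,227), centred between the fingers, with the tube's axis lined up with the tool. The wrist camera puts the knob at (0.530, −0.0168). I'll descend, then close.

>>> {"fn": "arm_command", "kwargs": {"xyz": [[2,0,-15],[0,0,-15],[0,0,-15],[0,0,-10],[0,0,0],[0,0,0]], "spin": [0,0,0,0,0,0]}}

```text
time: 2.8
tool_pos: [0.5327, -0.0177, 0.2608]
tool_rot: [3.14, 0.0, 1.639]
contact_force: [0.7, -0.1, 0.9]
opening: 0.0918
grip_force: 0.0
```

>>> {"fn": "arm_command", "kwargs": {"xyz": [[0,0,0],[0,0,0],[0,0,0],[0,0,0],[0,0,0],[0,0,0],[0,0,0],[0,0,0]], "spin": [0,0,0,0,0,0,0,0], "jaw": -1, "squeeze": 40}}

```text
time: 3.6
tool_pos: [0.5322, -0.0176, 0.2597]
tool_rot: [3.142, -0.0, 1.639]
contact_force: [0.5, -0.2, 1.0]
opening: 0.0327
grip_force: 0.0
```

>>> {"fn": "arm_command", "kwargs": {"xyz": [[-2,0.5,-4],[0,0,0],[0,0,0],[0,0,0],[0,0,0],[0,0,0]], "spin": [0,0,0,0,0,0]}}

```text
time: 4.2
tool_pos: [0.5303, -0.0172, 0.2572]
tool_rot: [3.14, 0.001, 1.639]
contact_force: [-3.2, -2.1, 13.8]
opening: 0.0264
grip_force: 40.0
```

>>> {"fn": "arm_command", "kwargs": {"xyz": [[0,0,2],[0,0,2],[0,0,2],[0,0,2],[0,0,2],[0,0,2],[0,0,0],[0,0,0],[0,0,0]], "spin": [0,0,0,0,0,0,0,0,0]}}

```text
time: 5.1
tool_pos: [0.5304, -0.0171, 0.2676]
tool_rot: [3.141, 0.0, 1.639]
contact_force: [4.1, -1.2, -9.2]
opening: 0.026
grip_force: 40.0
```

>>> {"fn": "arm_command", "kwargs": {"xyz": [[0,0,1],[0,0,0],[-0.1,2,0],[-0.2,2,0],[-0.1,2,0],[-0.2,2,0],[-0.1,2,0],[-0.2,2,0],[-0.1,2,0],[-0.2,2,0],[-0.1,2,0],[-0.2,2,0],[0,2,0],[0,0,0],[0,0,0],[0,0,0]], "spin": [0,0,0,0,0,0,0,0,0,0,0,0,0,0,0,0]}}

```text
time: 6.7
tool_pos: [0.5289, 0.0051, 0.2686]
tool_rot: [3.141, -0.0, 1.639]
contact_force: [5.1, 0.1, -8.1]
opening: 0.0259
grip_force: 40.0
```

```bash
python3 look.py b
```

```text
time 6.7
qpos [-0.1354  0.4981  1.6946  0.0006  0.9486 -0.204 ]
tool_pos [0.5289 0.0051 0.2686]
tool_rot [ 3.1411 -0.0004  1.639 ]
contact_force [ 5.1231  0.0564 -8.1286]
opening 0.025903547053995935
grip_force 39.998257756233215
wrist knobtop 2484 [0.5281 0.0111 0.1142] [ 0.5126 -0.0005  0.1   ] [0.5431 0.019  0.1219]
wrist pad 16051 [0.5242 0.068  0.0912] [0.4701 0.0469 0.086 ] [0.5796 0.0874 0.0945] ((524.843994140625, 67.11027526855469), (108.7564468383789, 34.38603973388672), 3.884895086288452)
top pad 499 [0.5242 0.068  0.0934] [0.4721 0.0509 0.0863] [0.578  0.0863 0.0998] ((525.1146850585938, 67.57365417480469), (106.11129760742188, 31.61652183532715), 3.699528455734253)
```

View pics/wrist_b.png

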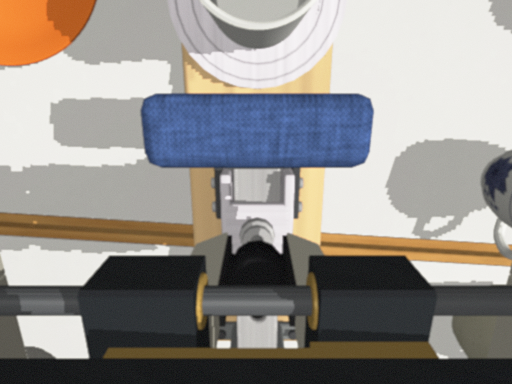

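The pad has moved about 22.2 mm towards the disc. The wrist view shows the fingers still around the raised knob at (258,265), and the pot on its disc is undisturbed. Next I lower the pin.

>>> {"fn": "arm_command", "kwargs": {"xyz": [[0,0,-2],[0,0,-2],[0,0,-2],[0,0,-2],[0,0,-2],[0,0,-1],[0,0,-1],[0,0,0],[0,0,0],[0,0,0]], "spin": [0,0,0,0,0,0,0,0,0,0]}}

```text
time: 7.8
tool_pos: [0.5288, 0.005, 0.2573]
tool_rot: [3.141, 0.0, 1.639]
contact_force: [2.3, 1.6, 5.5]
opening: 0.0259
grip_force: 40.0
```

>>> {"fn": "arm_command", "kwargs": {"xyz": [[0,0,-1],[0,0,0],[0,0,0],[0,0,0]], "spin": [0,0,0,0]}}

```text
time: 8.2
tool_pos: [0.5288, 0.0049, 0.2572]
tool_rot: [3.14, 0.0, 1.639]
contact_force: [-1.1, 1.4, 13.1]
opening: 0.0259
grip_force: 40.0
```

```bash
python3 look.py c
python3 - <<'E'
from h import *
for k in "bc":
    c=dict(np.load(f"/tmp/wrist_{k}.npz"));P=cloud(c);im=c["img"].astype(int)
    m=(np.hypot(P[...,0]-.5285,P[...,1]-.0055)<.0125)&(im.max(-1)<60)
    z=P[...,2][m]; z=z[(z>.09)&(z<.13)]; print(k,len(z),np.percentile(z,[50,80,95])*1000)
a=dict(np.load("/tmp/top.npz"));b=dict(np.load("/tmp/top_c.npz"))
for d in(a,b):
    P=cloud(d);m=(P[...,2]>.095)&(P[...,2]<.115)&(np.hypot(P[...,0]-.521,P[...,1]-.137)<.036); m[:,320:]=0
    print("pot",m.sum(),P[m].min(0),P[m].max(0))
E
```

```text
time 8.2
qpos [-0.1357  0.5136  1.7062 -0.0002  0.9203 -0.204 ]
tool_pos [0.5288 0.0049 0.2572]
tool_rot [3.1401 0.0005 1.6392]
contact_force [-1.1219  1.428  13.0806]
opening 0.025896917752533218
grip_force 40.002522468566895
wrist knobtop 2281 [0.5282 0.0102 0.1056] [ 0.5127 -0.0038  0.1   ] [0.5431 0.0187 0.122 ]
wrist pad 18379 [0.5242 0.0678 0.0912] [0.4702 0.0462 0.086 ] [0.5792 0.0868 0.0944] ((524.7297973632812, 66.51470184326172), (108.62206268310547, 34.45751190185547), 3.8799543380737305)
top pad 493 [0.5242 0.0678 0.0934] [0.4721 0.0507 0.0863] [0.5779 0.0839 0.0994] ((525.2076416015625, 67.08372497558594), (105.84382629394531, 30.874910354614258), 2.7047603130340576)
b 1738 [116.0998857  116.78666171 117.36203817]
c 1830 [104.85549159 105.56757952 106.09606928]
pot 106 [0.49084749 0.1097722  0.09502155] [0.5495896  0.16857388 0.11082983]
pot 107 [0.49077145 0.10988793 0.09504565] [0.54940111 0.16889167 0.11099693]
```

View pics/wrist_c.png

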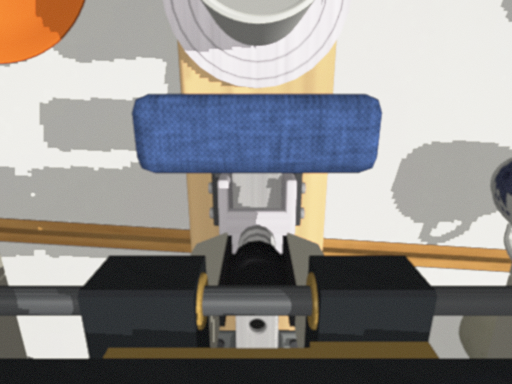

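The wrist view shows the knob still gripped at (258,265). Its top went from 116 mm back to 105 mm, the same height as at the start, and the arm meets a hard stop there, so the pin is home. The pad is 22 mm nearer the disc and the pot has not moved.

```bash
python3 -c "
from cell import *
print(hand_in())"
```

```text
the job is handed in; nothing more can be done
None
```

The white pot is on the disc, so I moved the rest one hole nearer: the pad face is now about 27 mm from the pot's edge, the pin is home, the knob is still gripped, the pot hasn't moved, and the job is handed in.

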